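# Set the boot dryer for ankle boots

## Task

Set the boot dryer for ankle boots: on its deck press the large round button, then the bar-shaped one, then the small round one, one at a time and each all the way down. Then take hold of the tall sprung tube, push it down until the collar's rim lies in the middle of the tube's dark band, and, still holding it there, slide that collar's cam lever round to its closed stop. Finish while still holding the tube at the band (do not let go), and leave everything else on the bench where it is.

Things in the scene. Friction and masses are not known exactly. Their poses are not given: they have to be found in the camera images.
- dryer: fixed boot dryer: grey base 250 (x) x 300 (y) mm, deck 70 mm high; origin under its centre; x points to its back, away from the robot, y left, z up. Button row along y at x = -85 mm. At x = 45 mm two black collars, 50 mm across, rims 130 mm high: right (y = -85 mm) with the tall tube to set; left (y = 85 mm) with a tube already set and locked, top at 185 mm, lever closed: leave it
- drying_tube: tall upright aluminium tube in the right collar, 28 mm in diameter. Origin on its axis at the middle of its dark flush band (12 mm tall), at the start 40 mm above the collar's rim; its top is 55 mm above that (95 mm above the rim at the start). It slides down into the collar and also turns freely about its axis, so the hand gripping it can turn with it
- tube_top (a point): centre of the top of the tall tube
- collar_rim (a point): centre of the right collar's upper rim (height 130 mm), on the tube's axis; fixed to the dryer
- tube_slide (a joint): how far the tall tube has been pushed down, m: 0 at full length (start), 0.040 when the collar's rim is at the middle of the band, stop at 0.070. A spring drives it back up with about 3 N at 0 and 7 N at 0.040, so it rises if let go
- cam_lever (a joint): angle of the right collar's cam lever, rad: 0 open, 0.80 closed at its stop; starts at 0 to 0.15. It turns about the tube's axis, counter-clockwise seen from above to close, and stays where left (friction 0.1 N m). It points from the tube's axis at (value - 0.80) rad counter-clockwise from the dryer's x axis, so straight to the back when closed
- lever_tip (a point): outer end of the cam lever, 60 mm from the tube's axis, 22 mm above the rim. The lever is an upright steel fin 6 mm thick, 18 to 60 mm from the tube's axis, 3 to 42 mm above the rim; an arm 7 to 13 mm below the rim joins it to the collar. A finger gripping the tube lower than 42 mm above the rim and turning about the tube's axis sweeps the fin along
- key_large_top (a point): centre of the top of the large round button (36 mm in diameter), 88 mm above the bench. The three buttons may stand in any order in the row; each cap stands 14 mm above a flat 46 mm square bezel
- key_bar_top (a point): centre of the top of the bar-shaped button (12 mm in the dryer's x, 40 mm in y), 88 mm above the bench
- key_small_top (a point): centre of the top of the small round button (16 mm in diameter), 88 mm above the bench
- key_large (a joint): press of that button, m: 0 up, 0.006 fully down (sprung, about 5 N when down)
- key_bar (a joint): press of that button, m: 0 up, 0.006 fully down (sprung, about 5 N when down)
- key_small (a joint): press of that button, m: 0 up, 0.006 fully down (sprung, about 5 N when down)
- flashlight: yellow plastic flashlight lying flat, 190 x 50 x 50 mm, beside the dryer's left side; origin under it. Not to be moved
- canister: green aluminium screw-top canister standing upright, 68 mm across, 126 mm tall, beside the dryer's right side, towards its rear; origin under it. Not to be moved
- paddle: wooden boot scraper paddle lying flat, 265 x 85 x 12 mm, along the dryer's right side; origin under it. Not to be moved
- keyring: steel keyring with three keys, about 85 mm across, 4 mm thick, lying on the dryer's deck between the two tubes; origin under it. Not to be moved
- wax_tin: flat round metal tin, 82 mm across, 26 mm tall, some way off to the dryer's right; origin under it. Not to be moved
- boot_brush: wooden boot brush lying on its bristles, 170 x 50 x 43 mm, just behind the dryer; origin under it. Not to be moved

How it is judged:
By the outcome, as a careful person would: the job done as asked, in the order asked, and still so for the second after the job is handed in, while the arm keeps its last pose, push and grip.
It also fails if it takes over 64 s, if anything falls off the work surface, if the arm or the gripper's body presses on something with over 40 N, if the wrist force passes 120 N, or if a joint passes its speed limit or range.

## Robot

A 6-joint arm with a two-finger parallel gripper is mounted at the origin on the work surface. World frame = base frame: x ahead of the robot, y to its left, z up, the work surface at z = 0. Lengths are in mm, angles in rad, forces in N, time in s.
With the tool pointing down it reaches from about 350 to 875 mm from the base axis. Payload 4.2 kg.
Tool frame: the origin (TCP) lies midway between the tips of the shut fingers; the grasp point (between the pads) lies 19 mm behind it; x points along the fingers, y is the direction in which the jaws open and shut, and the axes are right-handed (so a half turn about x gives the same grasp; the last joint's range is limited). The gripper opens to 85 mm and grips with 20 to 120 N. Pads are 22 mm wide; open, the fingers measure 114 mm over their backs; the gripper's body (76 mm by 85 mm) begins 54 mm behind the grasp point. The pads swing forward as they close: fully open they stand 13 mm farther back than shut.
Start: joints at [0.259, 0.385, 0.008, 0, -1.194, -0.259], TCP at [624.979, 0.025, 210.112] pointing down, gripper open.
Joint ranges: [-3.14, 3.14], [-1.21, 2.06], [-1.07, 1.41], [-3.16, 2.05], [-2.99, -0.16], [-3.1, 3.1]. Speed limits (rad/s): [2.79, 2.79, 3.14, 3.14, 3.14, 3.14].

## Interface

Orientations are given as a unit quaternion [x, y, z, w].
In Python, from bench import readout, imaging, arm gives the robot as it stands.
- The arm moves only by the tool arm_command, never from a script. Its argument "increments" is a list of rows, each a list of 3 entries, a list of its own where there are three numbers: the turn, a rotation vector about the world's x, y, z in degrees, then the shift along the world's x, y, z in mm, then the closure, from 0 (fully open) to 1 (shut). In form: [[[ax, ay, az], [tx, ty, tz], fingers], ...]. A call has exactly 5 rows; each row is the pose to reach, as a shift and turn from the pose measured when the call began; what a row does not reach only later rows make up. A row lasts 1/10 s, in which the tool goes at most 50 mm and 8.59 degrees, less where a joint would pass 70% of its speed; a pose out of reach is approached as far as the arm can. A call with a gripper value outside its range is refused whole. The fingers move at their own pace and stop on an object; the grip force is fixed at half the most. Time passes only in rows, so rows that repeat a pose let the fingers close, or fill a call up. It gives the time, the measured TCP pose, the force and the opening at its end, in the units of the state.
- readout.read_state(): the state, without advancing time (a new reading comes with each control period).
- imaging.get_image(name): name is "scene" or "side" or "wrist"; returns (picture, depth): 480x640x3 uint8, blue, green, red; 480x640 float32, mm along the optical axis (not along the pixel's ray), 0 where there is no reading.
- imaging.camera_info(name): a dict with "vfov" (degrees; the focal length in pixels is half the picture's height over the tangent of half this angle, whatever the lens; pixels are square), "cx", "cy" (the principal point, pixels), "D" ([k1, k2, p1, p2, k3] as OpenCV has them; the pictures are not rectified), "eye" and "rotation" of the camera in the world; the wrist camera has in their place "T_tool_cam" (4x4, takes a point from camera to tool coordinates, whose origin is the TCP and whose axes are the tool frame's). Camera axes: x right, y down, z forward; pixel columns grow to the right and rows downward; lengths in mm; the calibration is good to about 2 mm. A picture is of the moment at which its call begins: read the wrist's pose just before it. camera_info takes no time and is no camera call.
- arm.job_done(): hands the job in, once; it reports no verdict.
The state is a dict: "clock": time; "joints": joint angles; "joint_vel": joint speeds; "joint_efforts": joint torques, N m; "position": TCP position; "ee_rot": TCP orientation; "contact_force": force on the tool from outside, world axes, zero at the start; "wrist_torque": the same for the moment, N m; "gripper_width": finger opening in mm.
Only numpy, scipy, OpenCV 4.12 (cv2) and the standard library are available. Lean on these libraries where they do the work, as an engineer would, in place of code of your own. Each camera call takes 0.05 s, during which the arm holds its last target. There are 200 camera calls.

## Working session

There is one attempt and no reset: what is moved stays moved. The work goes in short steps, Python scripts to look and compute and a tool call to move; the robot and the scene stay as the last step left them, time stands still between calls to the robot, and variables do not carry over. Pictures are saved under pics/ and viewed, about 8 in all and at most 12, crops included, and the job is handed in when it is done.

Besides the shell and the picture viewer there is one more tool, called after "Emit:" as name(argument=value, ...), one argument or row to a line, values as JSON. arm_command: Moves the arm, as the interface text tells. Its arguments: {"type":"object","properties":{"increments":{"type":"array","items":{"type":"array"}}},"required":["increments"]}

```bash
mkdir -p pics; cat > h.py <<'E'
import numpy as np, cv2
from bench import readout, imaging, arm
from scipy.spatial.transform import Rotation as R
def grab(n):
    s=readout.read_state(); p,d=imaging.get_image(n); return s,p,d
def cam(n,s):
    i=imaging.camera_info(n); f=240/np.tan(np.radians(i['vfov'])/2)
    K=np.array([[f,0,i['cx']],[0,f,i['cy']],[0,0,1]])
    if 'eye' in i: Rc,e=np.array(i['rotation']),np.array(i['eye'])
    else:
        T=np.array(i['T_tool_cam']);Rt=R.from_quat(s['ee_rot']).as_matrix()
        Rc=Rt@T[:3,:3]; e=Rt@T[:3,3]+np.array(s['position'])
    return K,np.array(i['D'],float),Rc,e
def rays(n,s,px):
    K,D,Rc,e=cam(n,s)
    u=cv2.undistortPoints(np.array(px,float).reshape(-1,1,2),K,D)[:,0]
    return e,np.c_[u,np.ones(len(u))]@Rc.T
def onz(n,s,px,z):
    e,r=rays(n,s,px); return e+r*((z-e[2])/r[:,2])[:,None]
def proj(n,s,P):
    K,D,Rc,e=cam(n,s)
    return cv2.projectPoints((np.array(P,float).reshape(-1,3)-e)@Rc,np.zeros(3),np.zeros(3),K,D)[0][:,0]
E
python3 - <<'E'
from h import *
for n in ['scene','side','wrist']:
    s,p,d=grab(n); cv2.imwrite(f'pics/{n}0.png',p); np.save(f'pics/{n}0.npy',d)
    K,D,Rc,e=cam(n,s); print(n,K[0,0],D,e.round(),Rc.round(2).tolist())
print(s)
E
```

```text
scene 455.2772581595429 [-0.0691029  0.         0.         0.         0.       ] [ 943. -208.  825.] [0.82, 0.5, -0.14, -0.24]
side 437.2527777784914 [0.03143118 0.         0.         0.         0.        ] [ 152. -438.  642.] [0.83, -0.35, 0.16, -0.41]
wrist 351.0051940694181 [-0.00907716  0.          0.          0.          0.        ] [624. -82. 373.] [[-1.0, 0.0, -0.0], [0.0, 0.95, 0.32], [0.0, 0.32, -0.95]]
{'clock': 0.1, 'joints': array([ 2.58586866e-01,  3.85452681e-01,  6.77530393e-03, -3.82952460e-04,
       -1.19400147e+00, -2.58598094e-01]), 'joint_vel': array([ 3.19194522e-04,  7.62597199e-05,  2.74812940e-03,  2.74150875e-03,
       -6.80658831e-04,  5.66505421e-04]), 'joint_efforts': array([-2.41840362e-04, -3.93318665e+01,  1.88929778e+01,  4.19793829e+00,
       -2.58899068e-03, -3.31562532e-06]), 'position': array([ 6.24447748e+02, -6.19594119e-03,  2.09160036e+02]), 'ee_rot': array([-0.49951823,  0.50054994,  0.50040507,  0.49952583]), 'contact_force': array([-0.06723088, -0.22903376,  0.12521995]), 'wrist_torque': array([-0.01792425,  0.00921697,  0.01851534]), 'gripper_width': 85.04791269151376}
```

View pics/scene0.png

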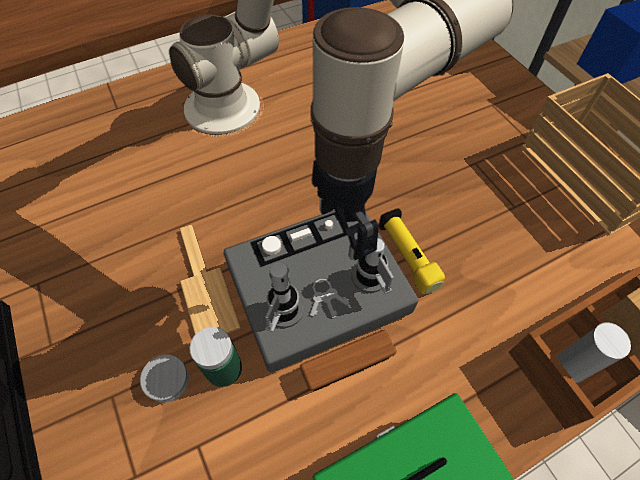

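View pics/wrist0.png

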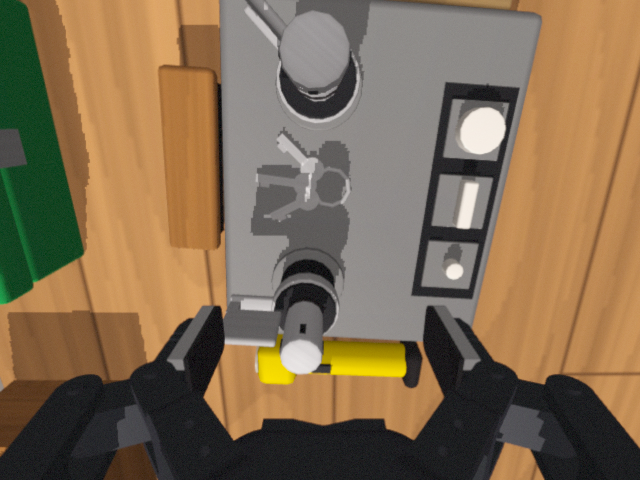

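The wrist view shows the large button at about (482,130), the bar at (467,203) and the small one at (454,270). The tall tube's top is at (315,50) and the left tube's at (302,350). The scene view agrees. Next I measure them.

```bash
sed -i "s/Rc,e=np.array(i\['rotation'\]),/Rc,e=R.from_quat(i['rotation']).as_matrix(),/" h.py
python3 - <<'E'
from h import *
s=readout.read_state()
P={}
for n,box in [('wrist',(440,100,510,290)),('scene',(250,210,340,265))]:
    p=cv2.imread(f'pics/{n}0.png'); x0,y0,x1,y1=box
    hsv=cv2.cvtColor(p,cv2.COLOR_BGR2HSV); m=((hsv[...,2]>200)&(hsv[...,1]<60)).astype(np.uint8)
    mm=np.zeros_like(m); mm[y0:y1,x0:x1]=m[y0:y1,x0:x1]
    k,l,st,c=cv2.connectedComponentsWithStats(mm)
    for i in range(1,k):
        if st[i,4]>20:
            w=onz(n,s,[c[i]],88)[0]; print(n,c[i].round(1),st[i].tolist(),w.round(1))
# tube top from wrist
print('top R',onz('wrist',s,[[315,50]],225).round(1),'top L',onz('wrist',s,[[302,352]],185).round(1))
print('deck corners wrist',onz('wrist',s,[[540,15],[472,340],[225,345],[222,0]],70).round(1).tolist())
d=np.load('pics/wrist0.npy')
K,D,Rc,e=cam('wrist',s)
for u,v in [(315,50),(302,352),(482,130),(400,200)]:
    _,r=rays('wrist',s,[[u,v]]); print(u,v,(e+r[0]*d[v,u]).round(1))
E
```

```text
wrist [482.2 130.6] [460, 108, 45, 46, 1608] [499.9 -73.4  88. ]
wrist [467.2 205. ] [457, 183, 22, 45, 590] [503.9 -14.   88. ]
wrist [454.1 271.3] [446, 264, 17, 16, 203] [507.7  46.2  88. ]
scene [328.7 222.6] [325, 220, 8, 6, 38] [506.5  44.3  88. ]
scene [300.3 232.9] [291, 228, 20, 11, 100] [502.9 -15.8  88. ]
scene [271.1 243.4] [262, 236, 19, 16, 230] [498.9 -75.7  88. ]
top R [[ 627.1 -106.6  225. ]] top L [[637.5  58.4 185. ]]
deck corners wrist [[460.0, -156.8, 70.0], [472.9, 130.4, 70.0], [723.7, 135.9, 70.0], [699.1, -166.1, 70.0]]
315 50 [ 627.1 -106.7  224.7]
302 352 [637.5  58.4 185.1]
482 130 [500.2 -73.8  88. ]
400 200 [556.3 -14.3  70.3]
```

View pics/side0.png

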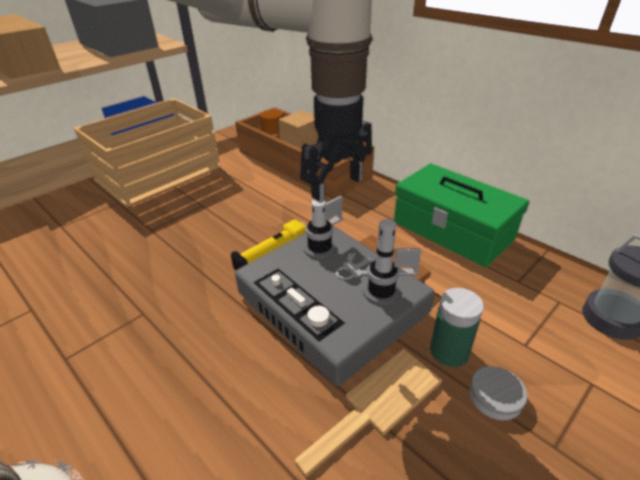

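Both views agree. Large is at (499.5,-74.5), bar at (503.4,-15) and small at (507.2,45.3), all at z 88 and spaced 60 mm. Dryer yaw is about -3.7°, which puts the collar axis at about (627.5,-107.5), matching the tube top. I'll close the gripper and go above the large button.

Emit:
arm_command(
  increments=[
    [[0,0,0],[-40,-15,0],1],
    [[0,0,0],[-80,-40,-20],1],
    [[0,0,0],[-115,-65,-50],1],
    [[0,0,0],[-125,-74,-85],1],
    [[0,0,0],[-125,-74,-105],1],
  ],
)

```text
clock: 0.65
position: [495.3, -75.4, 102.0]
ee_rot: [-0.498, 0.502, 0.501, 0.499]
contact_force: [-0.0, -0.7, 0.4]
gripper_width: 12.0
```

Emit:
arm_command(
  increments=[
    [[0,0,0],[0,0,0],1],
    [[0,0,0],[0,0,0],1],
    [[0,0,0],[0,0,0],1],
    [[0,0,0],[0,0,0],1],
    [[0,0,0],[0,0,0],1],
  ],
)

```text
clock: 1.15
position: [496.1, -75.0, 102.9]
ee_rot: [-0.498, 0.502, 0.501, 0.5]
contact_force: [0.2, -0.0, 0.5]
gripper_width: -0.0
```

Emit:
arm_command(
  increments=[
    [[0,0,0],[4,0,-8],1],
    [[0,0,0],[4,0,-15],1],
    [[0,0,0],[4,0,-19],1],
    [[0,0,0],[4,0,-22],1],
    [[0,0,0],[4,0,-22],1],
  ],
)

```text
clock: 1.65
position: [499.6, -75.1, 80.2]
ee_rot: [-0.498, 0.502, 0.501, 0.499]
contact_force: [-0.2, -0.2, -0.7]
gripper_width: -0.1
```

```bash
python3 - <<'E'
from h import *
s,p,d=grab('side'); cv2.imwrite('pics/s1.png',cv2.resize(p[230:370,220:400],None,fx=4,fy=4))
print(s['contact_force'],s['position'],s['wrist_torque'],s['gripper_width'])
E
```

```text
[-0.16242795 -0.24273696 -0.69396556] [499.64274284 -75.14484456  80.20928026] [-0.0363198   0.00460683  0.0217008 ] -0.09129240356903111
```

View pics/s1.png

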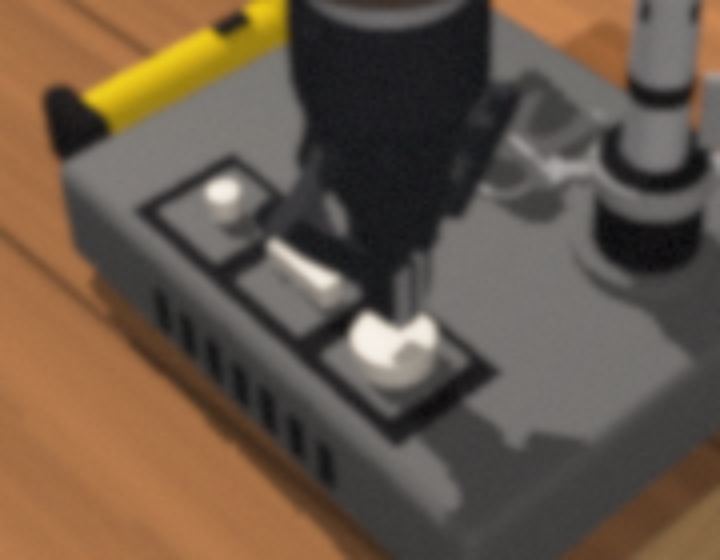

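The fingertips are over the large cap, but there is no reaction force and I can see a gap, so the true tip sits higher than the reading. I'll go down in small steps and watch the force.

Emit:
arm_command(
  increments=[
    [[0,0,0],[0,0,-2],1],
    [[0,0,0],[0,0,-3],1],
    [[0,0,0],[0,0,-4],1],
    [[0,0,0],[0,0,-5],1],
    [[0,0,0],[0,0,-5],1],
  ],
)

```text
clock: 2.2
position: [499.9, -75.1, 75.5]
ee_rot: [-0.498, 0.502, 0.501, 0.499]
contact_force: [0.4, 0.8, -0.3]
gripper_width: 0.1
```

```bash
python3 - <<'E'
from h import *
for n in ['side','wrist']:
    s,p,d=grab(n)
    if n=='side': cv2.imwrite('pics/s2.png',cv2.resize(p[270:360,270:370],None,fx=6,fy=6))
    else: cv2.imwrite('pics/w2.png',p)
    ys,xs=np.nonzero(d>0); e,r=rays(n,s,np.c_[xs,ys]); P=e+r*d[ys,xs][:,None]
    c=p[ys,xs].max(1)
    k=(abs(P[:,0]-500)<30)&(abs(P[:,1]+75)<30)
    for lo in range(76,112,3):
        q=k&(P[:,2]>=lo)&(P[:,2]<lo+3)
        if q.sum(): print(n,lo,q.sum(),P[q].min(0).round(),P[q].max(0).round(),np.median(P[q],0).round(1),int(np.median(c[q])))
    print(s['joint_efforts'].round(2))
E
```

```text
side 76 46 [474. -97.  76.] [517. -52.  79.] [484.3 -87.7  76.8] 117
side 79 24 [481. -91.  79.] [501. -65.  82.] [486.7 -84.9  80.4] 149
side 82 26 [481. -91.  82.] [508. -65.  85.] [487.6 -86.3  83.5] 154
side 85 55 [481. -91.  85.] [514. -61.  88.] [492.4 -82.1  87.2] 162
side 88 144 [482. -91.  88.] [516. -56.  91.] [494.1 -78.1  89.1] 216
side 91 1 [489. -75.  91.] [489. -75.  91.] [489.  -74.5  91.4] 244
side 97 3 [493. -84.  98.] [501. -78. 100.] [493.3 -80.   98.8] 168
side 100 7 [493. -85. 100.] [504. -80. 102.] [493.9 -84.7 100.9] 126
side 103 12 [488. -86. 103.] [504. -70. 106.] [494.3 -85.2 104.9] 111
side 106 21 [486. -86. 106.] [512. -68. 109.] [493.3 -82.6 108.1] 88
side 109 21 [485. -86. 109.] [513. -71. 112.] [491.9 -81.6 110.3] 83
[  0.   -31.98  14.26   3.17   0.     0.  ]
wrist 76 134 [482. -91.  76.] [518. -75.  79.] [500.  -88.7  77.5] 139
wrist 79 158 [482. -91.  79.] [516. -77.  82.] [498.1 -88.9  80.6] 142
wrist 82 151 [481. -91.  82.] [517. -75.  85.] [499.5 -88.9  83.5] 144
wrist 85 1352 [481. -91.  85.] [517. -67.  88.] [498.6 -82.3  87.4] 192
wrist 88 471 [482. -90.  88.] [516. -71.  89.] [500.1 -81.7  88.3] 201
wrist 97 4 [499. -85.  99.] [504. -85. 100.] [501.  -85.   99.8] 83
wrist 100 79 [488. -86. 100.] [508. -81. 103.] [499.6 -85.5 101.7] 107
wrist 103 184 [488. -86. 103.] [512. -81. 106.] [500.3 -85.3 104.7] 105
wrist 106 226 [486. -86. 106.] [513. -81. 109.] [498.2 -82.2 107.6] 43
wrist 109 227 [486. -87. 109.] [513. -81. 112.] [499.7 -82.1 110.6] 40
[-0.000e+00 -3.194e+01  1.422e+01  3.160e+00 -1.000e-02  0.000e+00]
```

View pics/s2.png

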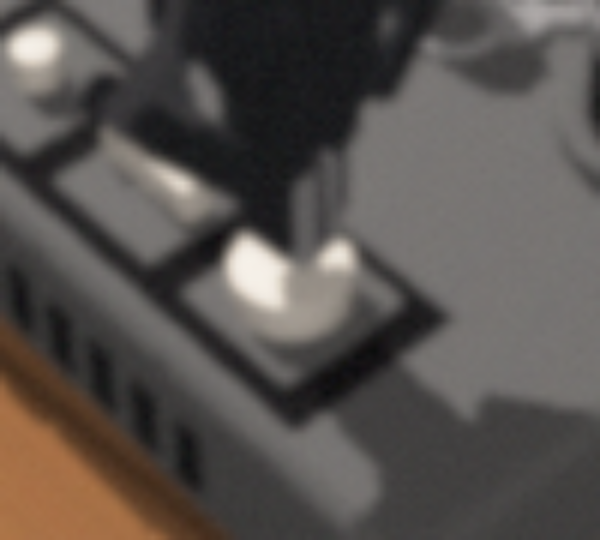

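The picture and both depth maps put the real fingertips at z≈98 when the TCP reads 75.5, so the tips are about 22 mm above the reported TCP. They are centred on the cap (x 488–508, y -86…-68). I'll continue down, guided by force.

Emit:
arm_command(
  increments=[
    [[0,0,0],[0,0,-3],1],
    [[0,0,0],[0,0,-6],1],
    [[0,0,0],[0,0,-8],1],
    [[0,0,0],[0,0,-9],1],
    [[0,0,0],[0,0,-9],1],
  ],
)

```text
clock: 2.8
position: [499.8, -75.2, 66.5]
ee_rot: [-0.498, 0.502, 0.501, 0.499]
contact_force: [-0.9, -0.4, 1.9]
gripper_width: -0.1
```

Emit:
arm_command(
  increments=[
    [[0,0,0],[0,0,-1],1],
    [[0,0,0],[0,0,-2],1],
    [[0,0,0],[0,0,-3],1],
    [[0,0,0],[0,0,-4],1],
    [[0,0,0],[0,0,-4],1],
  ],
)

```text
clock: 3.3
position: [499.8, -75.1, 62.6]
ee_rot: [-0.498, 0.502, 0.501, 0.499]
contact_force: [-2.1, 1.1, 3.3]
gripper_width: -0.1
```

Emit:
arm_command(
  increments=[
    [[0,0,0],[0,0,-1],1],
    [[0,0,0],[0,0,-2],1],
    [[0,0,0],[0,0,-3],1],
    [[0,0,0],[0,0,-4],1],
    [[0,0,0],[0,0,-4],1],
  ],
)

```text
clock: 3.8
position: [500.0, -75.2, 60.6]
ee_rot: [-0.499, 0.502, 0.501, 0.499]
contact_force: [-6.0, 3.1, 17.2]
gripper_width: -0.0
```

The large button is bottomed (17 N; contact began near TCP z 66.5, stop near 60.7). Now I lift and go to the bar.

Emit:
arm_command(
  increments=[
    [[0,0,0],[0,0,12],1],
    [[0,0,0],[0,0,20],1],
    [[0,0,0],[3,25,20],1],
    [[0,0,0],[3,50,20],1],
    [[0,0,0],[3,60,20],1],
  ],
)

```text
clock: 4.3
position: [503.0, -13.9, 80.3]
ee_rot: [-0.499, 0.501, 0.501, 0.499]
contact_force: [-0.2, -0.0, 0.2]
gripper_width: -0.1
```

Emit:
arm_command(
  increments=[
    [[0,0,0],[0,0,-8],1],
    [[0,0,0],[0,0,-14],1],
    [[0,0,0],[0,0,-18],1],
    [[0,0,0],[0,0,-20],1],
    [[0,0,0],[0,0,-21],1],
  ],
)

```text
clock: 4.8
position: [502.9, -14.2, 60.6]
ee_rot: [-0.499, 0.502, 0.501, 0.498]
contact_force: [-6.3, 4.5, 18.9]
gripper_width: -0.1
```

Emit:
arm_command(
  increments=[
    [[0,0,0],[0,0,12],1],
    [[0,0,0],[0,0,20],1],
    [[0,0,0],[4,25,20],1],
    [[0,0,0],[4,50,20],1],
    [[0,0,0],[4,59.5,20],1],
  ],
)

```text
clock: 5.3
position: [506.9, 46.0, 80.4]
ee_rot: [-0.499, 0.502, 0.501, 0.498]
contact_force: [-0.4, 0.5, -0.1]
gripper_width: -0.2
```

Emit:
arm_command(
  increments=[
    [[0,0,0],[0,0,-8],1],
    [[0,0,0],[0,0,-14],1],
    [[0,0,0],[0,0,-18],1],
    [[0,0,0],[0,0,-20],1],
    [[0,0,0],[0,0,-21],1],
  ],
)

```text
clock: 5.8
position: [506.6, 45.4, 60.6]
ee_rot: [-0.499, 0.502, 0.501, 0.498]
contact_force: [-6.3, 1.9, 17.1]
gripper_width: 0.2
```

All three are pressed, each bottomed at about 17–19 N. Now I rise, turn the jaws by about -114° so one finger is clockwise of the fin, and go above the tall tube.

Emit:
arm_command(
  increments=[
    [[0,0,0],[0,0,30],1],
    [[0,0,-8],[0,0,75],1],
    [[0,0,-16],[0,0,120],0.5],
    [[0,0,-24],[0,0,160],0],
    [[0,0,-32],[0,-15,180],0],
  ],
)

```text
clock: 6.3
position: [508.1, 30.5, 244.3]
ee_rot: [-0.34, 0.619, 0.343, 0.62]
contact_force: [0.8, -0.7, 0.6]
gripper_width: 43.0
```

Emit:
arm_command(
  increments=[
    [[0,0,-8],[20,-30,0],0],
    [[0,0,-16],[45,-60,0],0],
    [[0,0,-24],[70,-90,0],0],
    [[0,0,-32],[95,-120,0],0],
    [[0,0,-40],[115,-140,0],0],
  ],
)

```text
clock: 6.8
position: [623.5, -112.5, 243.2]
ee_rot: [-0.105, 0.699, 0.107, 0.699]
contact_force: [-0.3, 1.7, -0.1]
gripper_width: 85.4
```

Emit:
arm_command(
  increments=[
    [[0,0,-8],[0,0,0],0],
    [[0,0,-16],[0,0,0],0],
    [[0,0,-24],[0,0,0],0],
    [[0,0,-32],[0,0,0],0],
    [[0,0,-40],[0,0,0],0],
  ],
)

```text
clock: 7.3
position: [622.9, -113.5, 242.1]
ee_rot: [0.143, 0.693, -0.141, 0.693]
contact_force: [-0.6, 0.2, -1.3]
gripper_width: 85.2
```

```bash
python3 - <<'E'
from h import *
s,p,d=grab('wrist'); cv2.imwrite('pics/w3.png',p)
M=R.from_quat(s['ee_rot']).as_matrix(); print(M.round(3).tolist(), np.degrees(np.arctan2(M[1,1],M[0,1])))
ys,xs=np.nonzero(d>0); e,r=rays('wrist',s,np.c_[xs,ys]); P=e+r*d[ys,xs][:,None]
k=(abs(P[:,0]-628)<60)&(abs(P[:,1]+107)<60)
q=k&(abs(P[:,2]-225)<2); print('top',q.sum(),P[q].min(0).round(1),P[q].max(0).round(1),np.mean([xs[q],ys[q]],1))
q=k&(abs(P[:,2]-172)<2.5); print('fin top',q.sum(),P[q].min(0).round(1),P[q].max(0).round(1),P[q].mean(0).round(1))
print(s['position'])
E
```

```text
[[0.0, 0.393, 0.92], [0.002, 0.92, -0.393], [-1.0, 0.002, -0.001]] 66.86179288187367
top 1569 [ 613.6 -120.   223. ] [640.4 -93.3 226.8] [337.138942   275.11217336]
fin top 324 [ 613.  -150.7  169.5] [669.2 -92.2 174.4] [ 647.9 -131.   171.6]
[ 622.8612715  -113.53869154  242.11836008]
```

View pics/w3.png

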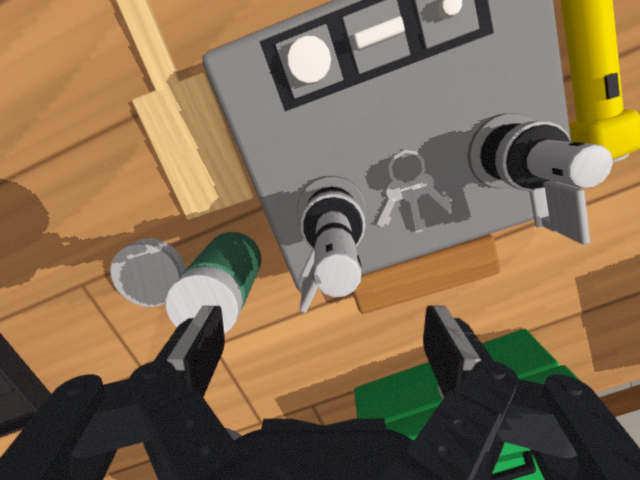

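The tube top centre is at (627.0,-106.7,225). The fin points to about -46° world, so the lever is near 0.06. The jaws are at 67°/-113°, so the lower-left finger is well clockwise of the fin. Descend and grip.

Emit:
arm_command(
  increments=[
    [[0,0,0],[4,7,-5],0],
    [[0,0,0],[4,7,-30],0],
    [[0,0,0],[4,7,-60],0],
    [[0,0,0],[4,7,-82],0],
    [[0,0,0],[4,7,-82],0],
  ],
)

```text
clock: 7.85
position: [624.2, -106.3, 155.4]
ee_rot: [0.143, 0.696, -0.142, 0.689]
contact_force: [-0.1, -0.4, -0.4]
gripper_width: 85.2
```

Emit:
arm_command(
  increments=[
    [[0,0,0],[0,0,0],0.6],
    [[0,0,0],[0,0,0],0.6],
    [[0,0,0],[0,0,0],0.8],
    [[0,0,0],[0,0,0],1],
    [[0,0,0],[0,0,0],1],
  ],
)

```text
clock: 8.35
position: [624.9, -106.0, 156.8]
ee_rot: [0.143, 0.695, -0.142, 0.69]
contact_force: [-0.3, 1.9, 3.2]
gripper_width: 26.7
```

Emit:
arm_command(
  increments=[
    [[0,0,0],[0,0,0],1],
    [[0,0,0],[0,0,0],1],
    [[0,0,0],[0,0,0],1],
    [[0,0,0],[0,0,0],1],
    [[0,0,0],[0,0,0],1],
  ],
)

```text
clock: 8.85
position: [624.9, -106.0, 156.9]
ee_rot: [0.143, 0.695, -0.142, 0.69]
contact_force: [0.0, 0.8, 1.3]
gripper_width: 26.6
```

```bash
python3 - <<'E'
from h import *
s,p,d=grab('side'); cv2.imwrite('pics/s4.png',cv2.resize(p[180:310,330:450],None,fx=4.6,fy=4.6,interpolation=2))
print(s['position'],s['contact_force'],s['gripper_width'])
ys,xs=np.nonzero(d>0); e,r=rays('side',s,np.c_[xs,ys]); P=e+r*d[ys,xs][:,None]
rr=np.hypot(P[:,0]-627,P[:,1]+106.7); az=np.degrees(np.arctan2(P[:,1]+106.7,P[:,0]-627))
c=p[ys,xs].max(1)
for lo in range(132,240,4):
    q=(rr<45)&(P[:,2]>=lo)&(P[:,2]<lo+4)&((az<-75)|(az>0))
    if q.sum(): print(lo,q.sum(),rr[q].min().round(),rr[q].max().round(),int(np.median(c[q])))
print('collar/band px',proj('side',s,[[627,-106.7,130],[627,-106.7,170],[627,-106.7,225]]).round(1).tolist())
E
```

```text
[ 624.93386128 -105.96307415  156.927445  ] [0.01947308 0.81294572 1.25007513] 26.60153432191286
132 35 12.0 24.0 97
136 28 11.0 15.0 120
140 27 12.0 16.0 124
144 27 12.0 15.0 124
148 25 12.0 15.0 122
152 27 12.0 15.0 122
156 32 12.0 16.0 119
160 26 11.0 15.0 112
164 29 12.0 15.0 77
168 29 12.0 15.0 43
172 21 12.0 15.0 53
176 12 12.0 20.0 75
180 28 13.0 23.0 97
184 31 12.0 26.0 98
188 44 12.0 28.0 76
192 56 12.0 30.0 78
196 37 12.0 30.0 91
200 52 12.0 29.0 73
204 49 12.0 28.0 79
208 41 13.0 29.0 75
212 42 12.0 29.0 76
216 34 13.0 28.0 72
220 35 12.0 30.0 68
224 81 7.0 45.0 89
228 76 17.0 45.0 35
232 66 16.0 45.0 32
236 29 17.0 44.0 32
collar/band px [[382.7, 267.7], [384.4, 250.0], [386.9, 223.6]]
```

View pics/s4.png

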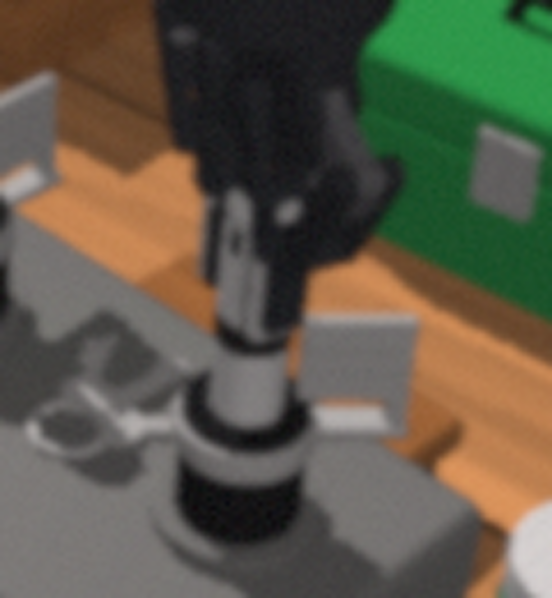

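Gripped at 26.6 mm. The tips are at about z 177, just above the band (z≈170, so the slide is still ~0), and clear of the fin. Push down 40 mm.

Emit:
arm_command(
  increments=[
    [[0,0,0],[0,0,-8],1],
    [[0,0,0],[0,0,-18],1],
    [[0,0,0],[0,0,-28],1],
    [[0,0,0],[0,0,-36],1],
    [[0,0,0],[0,0,-40],1],
  ],
)

```text
clock: 9.4
position: [625.1, -106.0, 117.1]
ee_rot: [0.143, 0.695, -0.142, 0.69]
contact_force: [-2.5, 1.5, 7.8]
gripper_width: 26.3
```

Emit:
arm_command(
  increments=[
    [[0,0,0],[0,0,0],1],
    [[0,0,0],[0,0,0],1],
    [[0,0,0],[0,0,0],1],
    [[0,0,0],[0,0,0],1],
    [[0,0,0],[0,0,0],1],
  ],
)

```text
clock: 9.9
position: [625.1, -106.0, 117.8]
ee_rot: [0.142, 0.695, -0.142, 0.691]
contact_force: [-3.0, 1.9, 6.6]
gripper_width: 26.4
```

The drop is 39.1 mm with about 7 N, as expected. Now I turn about the tube axis, trimming z by -1.

Emit:
arm_command(
  increments=[
    [[0,0,7],[0,0,-1],1],
    [[0,0,14],[0.2,-0.5,-1],1],
    [[0,0,21],[0.3,-0.8,-1],1],
    [[0,0,28],[0.4,-1,-1],1],
    [[0,0,35],[0.5,-1.3,-1],1],
  ],
)

```text
clock: 10.4
position: [624.8, -108.0, 117.6]
ee_rot: [-0.075, 0.706, 0.074, 0.701]
contact_force: [-3.7, -0.2, 7.6]
gripper_width: 26.9
```

Emit:
arm_command(
  increments=[
    [[0,0,5],[0,0,-0.5],1],
    [[0,0,10],[0,-0.2,-0.5],1],
    [[0,0,14],[0,-0.3,-0.5],1],
    [[0,0,18],[0,-0.5,-0.5],1],
    [[0,0,18],[0,-0.5,-0.5],1],
  ],
)

```text
clock: 10.9
position: [625.2, -109.0, 117.7]
ee_rot: [-0.185, 0.685, 0.183, 0.681]
contact_force: [-1.0, 0.0, 5.3]
gripper_width: 27.2
```

```bash
cat > fin.py <<'E'
from h import *
import sys
s,p,d=grab('side'); cv2.imwrite(sys.argv[1],cv2.resize(p[200:310,330:450],None,fx=5,fy=5,interpolation=2))
M=R.from_quat(s['ee_rot']).as_matrix(); print('jaw',np.degrees(np.arctan2(M[1,1],M[0,1]))-180,s['position'],s['contact_force'],s['wrist_torque'],s['gripper_width'])
for n in ['side','scene']:
    if n=='scene': s,p,d=grab('scene')
    ys,xs=np.nonzero(d>0); e,r=rays(n,s,np.c_[xs,ys]); P=e+r*d[ys,xs][:,None]
    rr=np.hypot(P[:,0]-627,P[:,1]+106.7); az=np.degrees(np.arctan2(P[:,1]+106.7,P[:,0]-627))
    q=(rr>40)&(rr<62)&(abs(az)<70)&(P[:,2]>136)&(P[:,2]<172)
    print(n,'fin',q.sum(),np.percentile(az[q],[10,50,90]).round(1) if q.sum() else '')
    c=p[ys,xs].max(1)
    for lo in range(126,146,2):
        q=(rr<17)&(rr>9)&(P[:,2]>=lo)&(P[:,2]<lo+2)
        if q.sum(): print(lo,q.sum(),int(np.median(c[q])),end='; ')
    print()
E
python3 fin.py pics/s5.png
```

```text
jaw -59.84930637367174 [ 625.15825881 -108.99230293  117.71946828] [-1.04041412  0.04029104  5.30472965] [ 0.2017701   0.40834421 -0.02840684] 27.16824775864212
side fin 86 [-29.6 -28.4 -27.3]
128 13 21; 130 33 23; 132 14 27; 134 11 33; 136 20 58; 138 12 88; 140 20 114; 142 10 110; 144 12 121; 
scene fin 67 [-31.  -27.8 -25.6]
128 18 19; 130 29 18; 132 10 16; 134 8 50; 136 8 86; 138 4 115; 140 5 108; 142 3 94; 144 5 98;
```

View pics/s5.png

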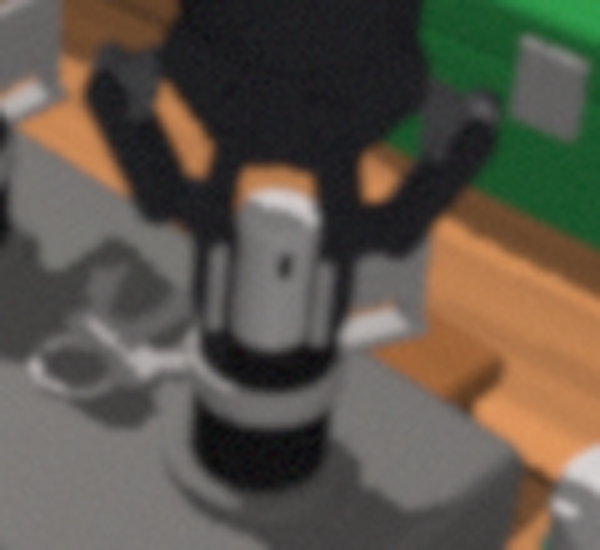

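The fin has swung to -28° world, with the finger about 32° behind it. The dark band shows just above the rim. About 24.5° remains; I'll turn on to the stop.

Emit:
arm_command(
  increments=[
    [[0,0,5],[0.2,0,-0.6],1],
    [[0,0,10],[0.4,-0.2,-0.6],1],
    [[0,0,15],[0.6,-0.3,-0.6],1],
    [[0,0,20],[0.9,-0.4,-0.6],1],
    [[0,0,23],[1,-0.5,-0.6],1],
  ],
)

```text
clock: 11.5
position: [626.1, -110.1, 117.7]
ee_rot: [-0.319, 0.634, 0.315, 0.63]
contact_force: [-1.5, -0.9, 5.2]
gripper_width: 26.7
```

Emit:
arm_command(
  increments=[
    [[0,0,1],[0,0,-0.4],1],
    [[0,0,2],[0,0,-0.4],1],
    [[0,0,3],[0,0,-0.4],1],
    [[0,0,3],[0,0,-0.4],1],
    [[0,0,3],[0,0,-0.4],1],
  ],
)

```text
clock: 12.0
position: [626.1, -110.8, 117.7]
ee_rot: [-0.335, 0.626, 0.33, 0.622]
contact_force: [-1.1, -1.1, 4.7]
gripper_width: 26.9
```

```bash
python3 fin.py pics/s6.png
```

```text
jaw -33.894531823802566 [ 626.13225594 -110.75686437  117.71528784] [-1.07071941 -1.1279028   4.73470831] [ 0.34916389  0.58265329 -0.41326467] 26.902736166919432
side fin 25 [-7.  -6.5 -5.4]
128 10 20; 130 23 21; 132 19 27; 134 15 40; 136 15 68; 138 11 102; 140 10 103; 142 15 119; 144 13 121; 
scene fin 75 [-11.3  -9.   -5.2]
128 13 21; 130 22 19; 132 6 17; 134 2 79; 136 2 78; 138 4 95; 140 1 144; 142 1 155; 144 2 141;
```

Emit:
arm_command(
  increments=[
    [[0,0,2],[0,0.5,-0.5],1],
    [[0,0,4],[0,0.5,-0.8],1],
    [[0,0,4],[0,0.5,-0.8],1],
    [[0,0,4],[0,0.5,-0.8],1],
    [[0,0,4],[0,0.5,-0.8],1],
  ],
)

```text
clock: 12.6
position: [626.2, -111.7, 117.7]
ee_rot: [-0.356, 0.614, 0.35, 0.611]
contact_force: [-1.2, -2.5, 6.0]
gripper_width: 26.7
```

```bash
python3 fin.py pics/s7.png; python3 - <<'E'
from h import *
# compare closed left lever and fin/tube top by side depth
s,p,d=grab('side')
ys,xs=np.nonzero(d>0); e,r=rays('side',s,np.c_[xs,ys]); P=e+r*d[ys,xs][:,None]
for nm,cx,cy in [('L',638.2,62.9),('R',627,-106.7)]:
    rr=np.hypot(P[:,0]-cx,P[:,1]-cy); az=np.degrees(np.arctan2(P[:,1]-cy,P[:,0]-cx))
    q=(rr>40)&(rr<62)&(abs(az)<70)&(P[:,2]>136)&(P[:,2]<174)
    t=(rr<10)&(P[:,2]>175)&(P[:,2]<195)
    print(nm,q.sum(),'fin',np.median(az[q]),np.polyfit(P[q,0],P[q,1],1),'top z',np.percentile(P[t,2],[50,80]).round(1),t.sum())
E
```

```text
jaw -30.091195062072302 [ 626.22166969 -111.68061836  117.66249851] [-1.22099121 -2.50392019  5.98296262] [-0.28794612  0.60569788 -0.77985257] 26.702539747826854
side fin 22 [-7.1 -6.2 -5.6]
128 6 21; 130 34 22; 132 12 28; 134 12 43; 136 12 70; 138 10 98; 140 12 109; 142 14 115; 144 8 127; 
scene fin 74 [-11.2  -8.6  -4.7]
128 13 16; 130 24 17; 132 6 17; 134 1 76; 136 4 87; 138 2 103; 140 2 151; 144 3 136; 
L 125 fin -6.681466065010239 [-6.86706516e-02  1.04566513e+02] top z [185.8 186.4] 49
R 23 fin -6.096061595624203 [-2.20235900e-02 -9.75565285e+01] top z [186.6 187.3] 49
```

View pics/s7.png

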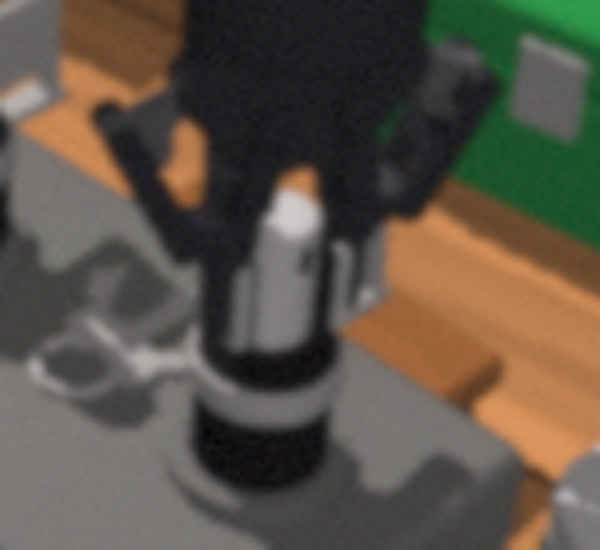

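The lever has stalled at its stop: torque rose from 0.41 to 0.78 N·m without it moving, and its azimuth (-6.2°) matches the closed left lever (-6.7°). The tube top is about 0.8 mm above the left one, so I trim down slightly.

Emit:
arm_command(
  increments=[
    [[0,0,1],[0,0.5,-1],1],
    [[0,0,1],[0,0.5,-1.7],1],
    [[0,0,1],[0,0.5,-1.7],1],
    [[0,0,1],[0,0.5,-1.7],1],
    [[0,0,1],[0,0.5,-1.7],1],
  ],
)

```text
clock: 13.25
position: [626.3, -112.0, 117.6]
ee_rot: [-0.36, 0.611, 0.354, 0.609]
contact_force: [-2.4, -1.3, 9.6]
gripper_width: 26.8
```

```bash
python3 fin.py pics/s8.png; python3 - <<'E'
from h import *
s,p,d=grab('side')
ys,xs=np.nonzero(d>0); e,r=rays('side',s,np.c_[xs,ys]); P=e+r*d[ys,xs][:,None]
for nm,cx,cy in [('L',638.2,62.9),('R',627,-106.7)]:
    rr=np.hypot(P[:,0]-cx,P[:,1]-cy); t=(rr<10)&(P[:,2]>175)&(P[:,2]<195)
    print(nm,'top z',np.percentile(P[t,2],[50,80]).round(1),t.sum())
E
```

```text
jaw -29.28039650897651 [ 626.32137275 -111.96070819  117.57118805] [-2.36824775 -1.3077941   9.62656007] [ 0.53611211  1.10379328 -0.74722496] 26.840417678682652
side fin 24 [-7.6 -6.5 -5.6]
128 3 22; 130 29 22; 132 11 28; 134 11 42; 136 12 66; 138 12 103; 140 13 120; 142 8 113; 144 11 121; 
scene fin 72 [-11.1  -8.8  -4.6]
128 6 17; 130 31 21; 132 4 17; 136 4 88; 138 2 109; 140 1 149; 
L top z [185.6 186.3] 50
R top z [186.4 187.3] 43
```

The remaining 0.8 mm is within the measurement error; pushing harder only raised the force. Lever closed, tube held, so I hand in.

```bash
python3 -c "
from h import *
print(arm.job_done())"
```

```text
the job is handed in; nothing more can be done
None
```

The job is done and handed in, at about 13 s on the clock, with the gripper still holding the tube.

**Buttons:** I pressed large, bar and small in that order, each with the fingers shut. Each one bottomed out at 17–19 N, against about 5 N for the spring alone.

**Tube:** I gripped it and pushed it down about 39–40 mm. The upper part of the dark band shows just above the rim. The tube's top measures about 0.8 mm higher than the set left tube, so it may sit slightly short of 40 mm. A final 1.7 mm push only raised the force to 9.6 N and did not lower it, so I left it there.

**Lever:** I swept it round until it stopped. The torque rose from about 0.03 to 0.78 N·m and the lever no longer moved. In the side camera its direction is -6.5°, against -6.7° for the closed left lever.

**Disagreements and gaps:**
- The real fingertips sat about 21 mm above the reported TCP. I found this from the depth images and the contact force, and corrected for it.
- The scene camera put the lever about 2° off the side camera's figure.
- I saw nothing knocked and the keyring was still in place, but I did not re-measure the other objects one by one.

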